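Push a stock carton into the corner of the shelf stop

ROBOT

A 6-joint arm with a two-finger parallel gripper is mounted at the origin on the work surface. World frame = base frame: x ahead of the robot, y to its left, z up, the work surface at z = 0. Lengths are in m, angles in rad, forces in N, time in s.
With the tool pointing down it reaches from about 0.3 to 0.775 m from the base axis. Payload 14.6 kg.
Tool frame: the origin (TCP) lies midway between the tips of the shut fingers; the grasp point (between the pads) lies 19 mm behind it (tcp_to_grasp is the distance from the TCP to the grasp point, in m); z points along the fingers, y is the line along which they close (so a half turn about z gives the same grasp; the last joint's range is limited). The gripper opens to 94 mm and grips with 3 to 60 N. Pads are 16 mm wide; open, the fingers measure 119 mm over their backs; the gripper's body (75 mm by 177 mm) begins 78 mm behind the grasp point.
Start: joints at [1.247, 0.3, 1.521, -0, 1.321, -0.067], TCP at [0.14, 0.532, 0.205] pointing down, gripper open.
Joint ranges: [-3.03, 3.03], [-0.79, 2.21], [0.23, 2.52], [-1.04, 4.18], [0, 3.07], [-2.55, 2.55]. Speed limits (rad/s): [2.22, 2.22, 2.57, 3.14, 3.14, 3.14].

INTERFACE

Orientations are given as [roll, pitch, yaw] about the fixed x, y, z axes, in that order (R = Rz(yaw) Ry(pitch) Rx(roll)).
In Python, from station import * gives the robot as it stands.
- The arm moves only by the tool send_rows, never from a script. Its argument "motion" is a list of rows, each a list of 3 entries, a list of its own where there are three numbers: the shift along the tool's x, y, z in units of 0.03 m (1.0 is 0.03 m), then the turn, a rotation vector about the tool's x, y, z in units of 0.12 rad (1.0 is 0.12 rad), then the opening, from -1 (shut) to 1 (fully open). In form: [[[x, y, z], [rx, ry, rz], grip], ...]. A call has 1 to 12 rows; each row shifts and turns the commanded pose from where the row before left it, along the tool's axes as they then stand; what a row does not reach is not made up. A row lasts 1/10 s, in which the tool goes at most 50 mm and 8.59 degrees, less where a joint would pass 70% of its speed; a pose out of reach is approached as far as the arm can. A call with a number of a shift or a turn outside -1 to 1 is refused whole. A call with a gripper value outside its range is refused whole. The fingers move at their own pace and stop on an object; "squeeze" is the grip in N (left out, the last holds). Time passes only in rows, so rows that do not move let the fingers close. It gives the time, the measured TCP pose, the force, the opening and the grip force at its end, in the units of the state.
- get_obs(): the state, without advancing time (a new reading comes with each control period).
- camera(name): name is "scene" or "top"; returns a dict with "pixels" (400x640x3 uint8, red, green, blue), "depth" (400x640 float32, m along the optical axis (not along the pixel's ray), 0 where there is no reading), "fx", "fy", "cx", "cy" (pixels), "dist" ([k1, k2, p1, p2, k3] as OpenCV has them; the pictures are not rectified), "rvec" (rotation vector, rad) and "tvec" (3), from world to camera coordinates, as OpenCV has them. Camera axes: x right, y down, z forward; pixel columns grow to the right and rows downward; lengths in m; the calibration is good to about 2 mm. A picture is of the moment at which its call begins.
- hand_in(): hands the job in; it is judged then, once.
The state is a dict: "time_s": time; "qpos": joint angles; "joint_vel": joint speeds; "tau": joint torques, N m; "ee_pos": TCP position; "eef_rot": TCP orientation; "force": force on the tool from outside, world axes, zero at the start; "moment": the same for the moment, N m; "grip_width": finger opening in m; "grip_force": force on a finger pad.
Only numpy, scipy, OpenCV 4.12 (cv2) and the standard library are available. Lean on these libraries where they do the work, as an engineer would, in place of code of your own. Each camera call takes 0.05 s, during which the arm holds its last target. There are 200 camera calls.

TASK

Without gripping or lifting it, push the loose cardboard carton along the shelf into the corner between the long steel back stop and the upright steel divider plate that stands at one end of it: the carton ends with a long side flush along the back stop and one end up against the divider, on the divider's inner side (towards the middle of the stop). Keep the carton standing flat on the shelf, and leave the label roll, the tape roll and the black power adapter where they are.

Things in the scene. Friction and masses are not known exactly. Their poses are not given: they have to be found in the camera images.
- carton: Loose plain cardboard carton, 95 mm along x, 130 along y, 45 high, 0.25 to 0.5 kg; slides under 2 to 6 N. Origin: centre of its underside, on the surface z = 0. Long sides: faces x = +-47.5 mm; ends: faces y = +-65 mm. It starts on the -x (robot) side of the back stop, turned up to 0.45 rad from it, within 40 mm of its middle along y, 30 mm or more short of it.
- back_stop: Straight upright steel strip, fixed and rigid, 500 mm long along y, 8 thick along x, 40 high; origin: centre of its underside, z = 0. The carton goes against its front face (towards the robot), the plane x = -4 mm of this frame; a low flange lies behind it. Turned up to 0.25 rad about the vertical.
- divider: Upright steel plate, fixed and rigid, 120 mm long along x, 6 thick along y, 45 high; origin: centre of its underside, z = 0. It runs from the back stop's front face towards the robot, square to it, 220 mm left or right of the stop's middle (varies). Faces y = +-3 mm; axes parallel to the back stop's.
- label_roll: Bystander: loose roll of white paper labels lying flat, 80 mm in diameter, 50 mm high, 0.25 kg; origin at the centre of its underside. Stands in front of the back stop, 220 mm from its middle, at the end away from the divider.
- tape_roll: Bystander: loose roll of brown parcel tape lying flat, a ring 96 mm outside, 76 mm inside, 48 mm high; origin at the centre of its underside.
- adapter: Bystander: loose black power adapter brick, 95 mm along its x, 45 mm along its y, 30 mm high; origin at the centre of its underside.
There are look-alikes about, which are no part of the job. What is shaped like the carton but red is not meant.

How it is judged:
At the end, for the whole second after the job is handed in: The carton stands flat and still on the shelf, its long side within 5 mm of the back stop's front face and parallel to it within 0.05 rad, its end within 6 mm of the divider's inner face (x of carton in the frame of back_stop between -0.0565 and -0.045 m and angle between the x axis of carton and the x axis of back_stop, either way round below 0.05 rad and y of carton in the frame of divider between -0.074 and 0.074 m and y of carton in the frame of back_stop between -0.18 and 0.18 m and height (world z) of carton below 0.004 m and angle between carton's own z axis and vertical below 0.05 rad and linear speed of carton below 0.01 m/s); the robot touches nothing.
It fails at once if the carton is lifted off the shelf or tipped (height (world z) of carton above 0.012 m or angle between carton's own z axis and vertical above 0.2 rad).
It fails at once if a bystander is moved by more than 20 mm (distance of any of label_roll, tape_roll, adapter from where it was at the start of the episode above 0.02 m).
It also fails if it takes over 51 s, if anything falls off the work surface, if the arm or the gripper's body presses on something with over 40 N, if the wrist force passes 120 N, or if a joint passes its speed limit or range.

## Working session

There is one attempt and no reset: what is moved stays moved. The work goes in short steps, Python scripts to look and compute and a tool call to move; the robot and the scene stay as the last step left them, time stands still between calls to the robot, and variables do not carry over. Pictures are saved under pics/ and viewed, at most 10 in all, crops included, and the job is handed in when it is done.

Besides the shell and the picture viewer there is one more tool, called as name(argument=value, ...) on one line, values as JSON. send_rows: Moves the arm, as the interface text tells. Its arguments: {"type":"object","properties":{"motion":{"type":"array"},"squeeze":{"type":"number"}},"required":["motion"]}

```bash
mkdir -p pics; python3 - <<'E'
from station import *
import cv2,numpy as np
o=get_obs();print({k:np.round(v,3).tolist() for k,v in o.items()})
for n in("top","scene"):
    c=camera(n);np.savez(f"/tmp/{n}.npz",**c);cv2.imwrite(f"pics/{n}0.png",c["pixels"][:,:,::-1])
    R=cv2.Rodrigues(np.array(c["rvec"]))[0];print(n,-R.T@np.ravel(c["tvec"]),R[2])
E
```

```text
{'time_s': 0.0, 'qpos': [1.247, 0.3, 1.522, 0.0, 1.321, -0.067], 'joint_vel': [0.0, 0.001, 0.001, -0.001, -0.001, -0.001], 'tau': [-0.0, -53.179, -35.275, 0.071, 0.024, -0.0], 'ee_pos': [0.14, 0.532, 0.205], 'eef_rot': [-3.14, -0.0, 2.885], 'force': [0.53, -0.204, 0.806], 'moment': [0.013, 0.079, 0.003], 'grip_force': 0.0, 'grip_width': 0.094}
top [ 0.44490029 -0.00461267  1.08409352] [ 0.12027633  0.00877774 -0.99270164]
scene [1.02619652 0.57295539 0.96000982] [-0.36191124 -0.47832729 -0.80013952]
```

View pics/top0.png

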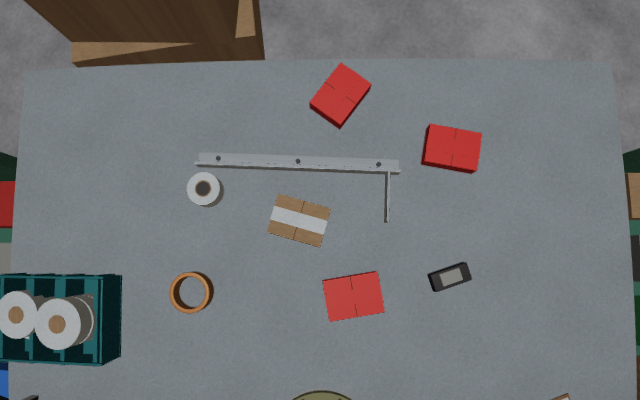

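View pics/scene0.png

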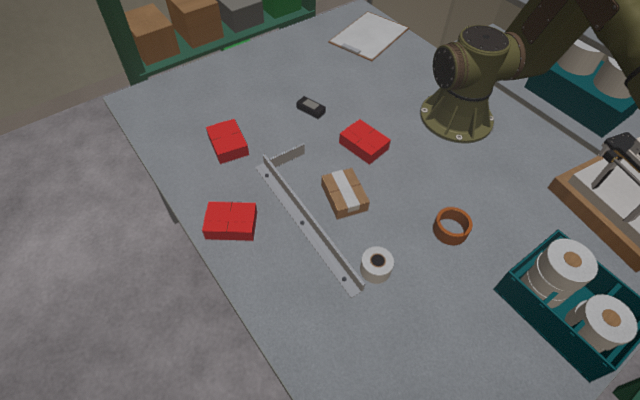

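Top view: back stop from (196,162) to (400,170), divider at (388,172–222) on the right (−y), carton at (298,220), label roll (204,189), red lookalike at (353,296). Next I zoom in.

```bash
cat > h.py <<'E'
import cv2,numpy as np
def px2w(c,uv,z):
    K=np.array([[c["fx"],0,c["cx"]],[0,c["fy"],c["cy"]],[0,0,1.]])
    R=cv2.Rodrigues(np.array(c["rvec"],float))[0];t=np.ravel(c["tvec"])
    n=cv2.undistortPoints(np.array(uv,float).reshape(-1,1,2),K,np.array(c["dist"],float)).reshape(-1,2)
    d=np.c_[n,np.ones(len(n))]@R;o=-R.T@t
    return (o+d*((z-o[2])/d[:,2])[:,None])[:,:2]
def cloud(c):
    v,u=np.mgrid[:400,:640];D=np.array(c["depth"])
    K=np.array([[c["fx"],0,c["cx"]],[0,c["fy"],c["cy"]],[0,0,1.]])
    R=cv2.Rodrigues(np.array(c["rvec"],float))[0];t=np.ravel(c["tvec"])
    n=cv2.undistortPoints(np.stack([u,v],-1).reshape(-1,1,2).astype(float),K,np.array(c["dist"],float)).reshape(-1,2)
    P=(np.c_[n,np.ones(len(n))]*D.reshape(-1,1)-t)@R
    return P.reshape(400,640,3)
def crop(c,x0,y0,w,h,s,fn):
    cv2.imwrite(fn,cv2.resize(c["pixels"][y0:y0+h,x0:x0+w,::-1],None,fx=s,fy=s,interpolation=cv2.INTER_CUBIC))
def carton(c,guess,r=.1,z=(.035,.055)):
    P=cloud(c);px=np.array(c["pixels"]).astype(int);m=(abs(P[...,2]-.045)<.01)&(np.hypot(P[...,0]-guess[0],P[...,1]-guess[1])<r)
    return cv2.minAreaRect(P[m][:,:2].astype(np.float32)*1000),m.sum(),np.median(P[m][:,2])
E
python3 - <<'E'
from h import *
c=dict(np.load("/tmp/top.npz"))
crop(c,180,140,230,120,3.4,"pics/crop0.png")
print(px2w(c,[[298,220]],.045))
print(carton(c,px2w(c,[[298,220]],.045)[0]))
P=cloud(c)
for n,u,v in [("red",353,296),("label",204,178),("tape",172,291),("adapter",450,277),("table",330,250),("stop",250,165),("stop",240,164),("div",388,200)]: print(n,P[v,u].round(3))
E
```

```text
[[0.52537829 0.04897326]]
(((526.1160278320312, 48.36087417602539), (130.8856964111328, 95.3404541015625), 73.35308074951172), np.int64(2231), np.float64(0.04601686861416754))
red [ 0.348 -0.077  0.047]
label [0.628 0.273 0.047]
tape [0.362 0.345 0.048]
adapter [ 0.386 -0.308  0.032]
table [ 0.455 -0.026 -0.001]
stop [0.659 0.163 0.043]
stop [0.662 0.188 0.042]
div [ 0.57  -0.164  0.046]
```

View pics/crop0.png

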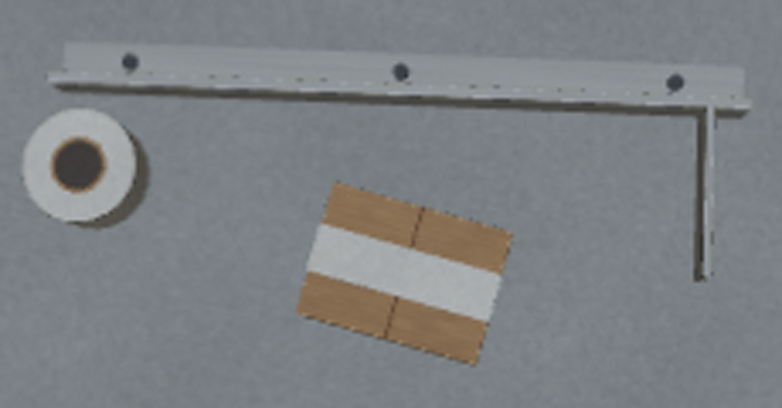

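```bash
python3 - <<'E'
from h import *
c=dict(np.load("/tmp/top.npz"));P=cloud(c)
v,u=np.mgrid[:400,:640]
def fit(m):
    Q=P[m][:,:2].astype(np.float32)
    for _ in range(3):
        l=cv2.fitLine(Q,cv2.DIST_HUBER,0,.01,.01).ravel();n=np.array([-l[1],l[0]]);d=(Q-l[2:])@n
        Q=Q[abs(d)<.006]
    s=(Q-l[2:])@l[:2];print(l.round(4),len(Q),s.min(),s.max(),"d",np.percentile((Q-l[2:])@n,[2,50,98]).round(4));return l
s=fit((P[...,2]>.033)&(P[...,2]<.048)&(v>155)&(v<176)&(u>190)&(u<404))
d=fit((P[...,2]>.038)&(P[...,2]<.052)&(v>176)&(v<226)&(u>380)&(u<396))
A=np.array
pr=lambda pts,z:px2w(c,A(pts)/3.4+[180-.35,140-.35],z)
print("front edge px",pr([[50,83],[400,98],[750,110]],.04)); print("div px",pr([[704,115],[701,275],[714,115],[710,275]],.045))
print("label",pr([[79,165]],.05));(r,_,_)=carton(c,(.526,.048));print(cv2.boxPoints(r))
print("red",carton(c,(.348,-.077)))
E
```

```text
[0.054  0.9985 0.6546 0.041 ] 795 -0.23744111 0.26086235 d [-0.0046 -0.      0.0038]
[ 0.998  -0.0633  0.5791 -0.1634] 133 -0.05901865 0.046171468 d [-0.0037 -0.0001  0.0027]
front edge px [[ 0.66435725  0.29990161]
 [ 0.6494004   0.05008943]
 [ 0.63765589 -0.19630839]]
div px [[ 0.6335476  -0.16289832]
 [ 0.52140619 -0.1573259 ]
 [ 0.63346554 -0.16992585]
 [ 0.52131797 -0.16356702]]
label [[0.6034061  0.27486113]]
[[461.6961      -0.68291855]
 [553.0407     -27.995388  ]
 [590.53595     97.40466   ]
 [499.19135    124.71713   ]]
red (((347.2484436035156, -77.05484771728516), (94.56664276123047, 131.9380645751953), 8.726839065551758), np.int64(2336), np.float64(0.046120325808004195))
```

```bash
python3 - <<'E'
from h import *
for n in("top","scene"):
    c=dict(np.load(f"/tmp/{n}.npz"));P=cloud(c)
    m=(P[...,0]>.05)&(P[...,0]<.5)&(P[...,1]>.1)&(P[...,1]<.75)&(P[...,2]>.02)&(P[...,2]<.9)
    Q=P[m]
    for y in np.arange(.1,.75,.1):
        q=Q[(Q[:,1]>=y)&(Q[:,1]<y+.1)]
        if len(q): print(n,round(y,1),q.min(0).round(2),q.max(0).round(2))
E
```

```text
top 0.1 [0.49 0.1  0.02] [0.5  0.12 0.05]
top 0.2 [0.31 0.26 0.02] [0.41 0.3  0.05]
top 0.3 [0.31 0.3  0.02] [0.41 0.35 0.06]
top 0.4 [0.2  0.49 0.02] [0.4  0.5  0.11]
top 0.5 [0.15 0.5  0.02] [0.4  0.6  0.32]
top 0.6 [0.19 0.6  0.02] [0.4  0.7  0.16]
top 0.7 [0.2  0.7  0.02] [0.4  0.75 0.11]
scene 0.1 [0.49 0.1  0.04] [0.5  0.12 0.05]
scene 0.2 [0.1  0.23 0.02] [0.41 0.3  0.58]
scene 0.3 [0.1  0.3  0.02] [0.41 0.4  0.59]
scene 0.4 [0.08 0.4  0.02] [0.4  0.5  0.53]
scene 0.5 [0.14 0.5  0.02] [0.4  0.6  0.39]
scene 0.6 [0.05 0.6  0.02] [0.41 0.7  0.16]
scene 0.7 [0.2  0.7  0.02] [0.4  0.75 0.11]
```

send_rows(motion=[[[-0.4,-0.4,0],[0,0,0],0.5],[[-0.75,-0.72,0],[0,0,0],0.5],[[-0.75,-0.72,0],[0,0,0],0.5],[[-0.75,-0.72,0],[0,0,0],0.5],[[-0.75,-0.72,0],[0,0,0],0.5],[[-0.75,-0.72,0],[0,0,0],0.5],[[-0.75,-0.72,0],[0,0,0],0.5],[[-0.75,-0.72,0],[0,0,0],0.5],[[-0.75,-0.72,0],[0,0,0],0.5],[[-0.75,-0.72,0],[0,0,0],0.5],[[-0.75,-0.72,0],[0,0,0],0.5],[[-0.75,-0.72,0],[0,0,0],0.5]])

```text
time_s: 1.3
ee_pos: [0.3277, 0.2234, 0.2054]
eef_rot: [-3.141, -0.0, 2.885]
force: [0.3, -0.5, -0.3]
grip_width: 0.0706
grip_force: 0.0
```

send_rows(motion=[[[-0.75,-0.72,0],[0,0,0],0.5],[[-0.75,-0.72,0],[0,0,0],0.5],[[-0.75,-0.72,0],[0,0,0],0.5],[[-0.75,-0.72,0],[0,0,0],0.5],[[-0.75,-0.72,0],[0,0,0],0.5],[[-0.75,-0.72,0],[0,0,0],0.5],[[0,0,0],[0,0,-0.85],0.5],[[0,0,0],[0,0,-0.84],0.5],[[0,0,0],[0,0,0],0.5]])

```text
time_s: 2.2
ee_pos: [0.4248, 0.0648, 0.2052]
eef_rot: [-3.141, -0.001, 3.089]
force: [-0.5, -0.3, -0.8]
grip_width: 0.0706
grip_force: 0.0
```

send_rows(motion=[[[-0.2,-0.38,0.5],[0,0,0],0.5],[[0,0,1],[0,0,0],0.5],[[0,0,1],[0,0,0],0.5],[[0,0,1],[0,0,0],0.5],[[0,0,1],[0,0,0],0.5],[[0,0,1],[0,0,0],0.5],[[0,0,0.65],[0,0,0],0.5],[[0,0,0],[0,0,0],0.5]])

```text
time_s: 3.0
ee_pos: [0.4288, 0.0534, 0.019]
eef_rot: [-3.141, -0.004, 3.085]
force: [0.6, 0.2, -0.1]
grip_width: 0.0703
grip_force: 0.0
```

send_rows(motion=[[[-0.3,0,0],[0,0,0],0.5],[[-0.3,0,0],[0,0,0],0.5],[[-0.2,0,0],[0,0,0],0.5],[[-0.2,0,0],[0,0,0],0.5],[[-0.2,0,0],[0,0,0],0.5],[[-0.2,0,0],[0,0,0],0.5],[[-0.2,0,0],[0,0,0],0.5],[[-0.2,0,0],[0,0,0],0.5],[[-0.2,0,0],[0,0,0],0.5],[[-0.2,0,0],[0,0,0],0.5],[[-0.2,0,0],[0,0,0],0.5],[[-0.2,0,0],[0,0,0],0.5]])

```text
time_s: 4.2
ee_pos: [0.5086, 0.0492, 0.0209]
eef_rot: [3.141, -0.0, 3.088]
force: [-5.0, 1.2, 4.0]
grip_width: 0.0703
grip_force: 2.5
```

```bash
cat > look.py <<'E'
import sys
from station import *
from h import *
c=camera("top");g=(float(sys.argv[1]),float(sys.argv[2]))
if len(sys.argv)>3: crop(c,180,140,230,120,3.4,"pics/"+sys.argv[3])
# cardboard/tape top, excluding stop (x_s>-6mm), divider and gripper
P=cloud(c);S=np.array([.6552,.053]);n=np.array([.9985,-.054]);t=np.array([.054,.9985])
xs=(P[...,:2]-S)@n;ys=(P[...,:2]-S)@t
m=(abs(P[...,2]-.045)<.007)&(np.hypot(xs-(np.array(g)-S)@n,ys-(np.array(g)-S)@t)<.085)&(ys>-.215)&(xs<-.003)
Q=np.c_[xs[m],ys[m]].astype(np.float32)*1000
print("stop frame mm",cv2.minAreaRect(Q),m.sum(),"x",np.percentile(Q[:,0],[1,99]),"y",np.percentile(Q[:,1],[1,99]));print(cv2.boxPoints(cv2.minAreaRect(Q)).round(1).tolist())
o=get_obs();print("tcp_s",(np.array(o["ee_pos"][:2])-S)@n,(np.array(o["ee_pos"][:2])-S)@t,o["ee_pos"],o["eef_rot"],o["force"],o["time_s"])
E
python3 look.py .555 .05 c1.png
```

```text
stop frame mm ((-68.98731994628906, -0.1756744384765625), (130.50637817382812, 51.43732452392578), 89.3795166015625) 835 x [-82.96568527 -43.94414474] y [-64.52321548  62.99591904]
[[-95.4000015258789, -65.0999984741211], [-44.0, -65.69999694824219], [-42.599998474121094, 64.80000305175781], [-94.0, 65.4000015258789]]
tcp_s -0.1452827801486611 -0.01173901588061721 [0.50948933 0.04912355 0.02104556] [3.14139736e+00 8.34122861e-04 3.08769763e+00] [-0.7882794  -0.13854495 -0.11240276] 4.25
```

View pics/c1.png

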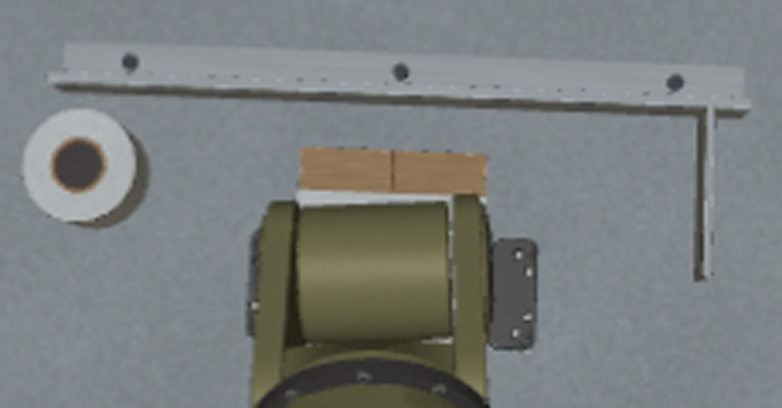

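Carton is now square to the stop (front edge near row 150, stop's face near row 95 of the crop). I push it close to the stop, then back off.

send_rows(motion=[[[-0.15,0,0],[0,0,0],0.5],[[-0.15,0,0],[0,0,0],0.5],[[-0.15,0,0],[0,0,0],0.5],[[-0.15,0,0],[0,0,0],0.5],[[-0.15,0,0],[0,0,0],0.5],[[-0.15,0,0],[0,0,0],0.5],[[-0.15,0,0],[0,0,0],0.5],[[-0.1,0,0],[0,0,0],0.5],[[0,0,0],[0,0,0],0.5]])

```text
time_s: 5.15
ee_pos: [0.5433, 0.0472, 0.021]
eef_rot: [3.142, 0.001, 3.088]
force: [0.1, 0.3, 0.8]
grip_width: 0.0707
grip_force: 0.0
```

```bash
python3 look.py .6 .05
```

```text
stop frame mm ((-27.60898780822754, -3.38409423828125), (135.4762420654297, 51.38433837890625), 88.11659240722656) 603 x [-39.89702003  -3.27488052] y [-65.17714355  62.93389534]
[[-55.5, -70.19999694824219], [-4.199999809265137, -71.9000015258789], [0.30000001192092896, 63.5], [-51.099998474121094, 65.19999694824219]]
tcp_s -0.11155953004859673 -0.011880482052939902 [0.5431571  0.04716108 0.02104753] [3.14156243e+00 1.05301908e-03 3.08752259e+00] [0.56811734 1.09590965 0.27068558] 5.2
```

send_rows(motion=[[[0.3,0,0],[0,0,0],0.0],[[0,0,-0.8],[0,0,0],0.0],[[0,0,-0.8],[0,0,0],0.0],[[0,0,-0.8],[0,0,0],0.0],[[0,0.4,-0.8],[0,0,0],0.0],[[-0.45,0.8,0],[0,0,0],0.0],[[-0.45,0.8,0],[0,0,0],0.0],[[-0.45,0.8,0],[0,0,0],0.0],[[-0.45,0.8,0],[0,0,0],0.0],[[-0.35,0.5,0],[0,0,0],0.0],[[0,0,0],[0,0,1],0.0],[[0,0,0],[0,0,1],0.0]])

```text
time_s: 6.4
ee_pos: [0.6043, 0.1675, 0.1167]
eef_rot: [-3.142, -0.0, 2.844]
force: [0.5, -0.2, 0.5]
grip_width: 0.0469
grip_force: 0.0
```

send_rows(motion=[[[0,0,0],[0,0,1],0.0],[[0,0,0],[0,0,1],0.0],[[0,0,0],[0,0,1],0.0],[[0,0,0],[0,0,1],0.0],[[0,0,0],[0,0,1],0.0],[[0,0,0],[0,0,1],0.0],[[0,0,0],[0,0,1],0.0],[[0,0,0],[0,0,1],0.0],[[0,0,0],[0,0,1],0.0],[[0,0,0],[0,0,1],0.0],[[0,0,0],[0,0,1],0.0],[[0,0,0],[0,0,0.1],0.0]])

```text
time_s: 7.6
ee_pos: [0.6043, 0.167, 0.117]
eef_rot: [3.141, -0.0, 1.513]
force: [0.2, 0.8, -0.5]
grip_width: 0.0473
grip_force: 0.0
```

```bash
python3 look.py .6 .05 c2.png
```

```text
stop frame mm ((-53.51018142700195, -0.9732208251953125), (100.97383117675781, 130.7240753173828), 0.04957836493849754) 2209 x [-103.45222351   -8.81781841] y [-64.65118256  63.17132355]
[[-104.0999984741211, 64.30000305175781], [-103.9000015258789, -66.4000015258789], [-3.0, -66.30000305175781], [-3.0999999046325684, 64.4000015258789]]
tcp_s -0.05689676060982533 0.11112006391191571 [0.60438491 0.16703513 0.11701761] [ 3.14135722e+00 -2.74045348e-05  1.51654873e+00] [ 0.21289402 -0.64591237  0.08831711] 7.65
```

View pics/c2.png

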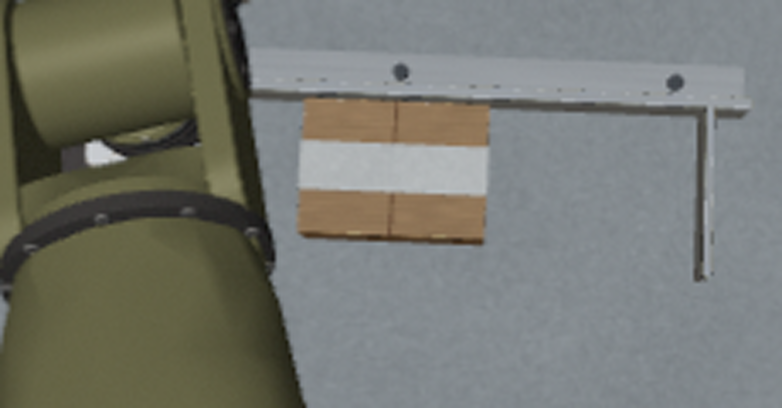

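Carton is parallel, ~5 mm short of the stop, ends at crop columns 300 and 487; divider inner face at ~703. Descend and push along.

send_rows(motion=[[[0,0,0.8],[0,0,0],0.0],[[0,0,0.8],[0,0,0],0.0],[[0,0,0.8],[0,0,0],0.0],[[0,0,0.8],[0,0,0],0.0],[[-0.4,0,0],[0,0,0],0.0],[[-0.4,0,0],[0,0,0],0.0],[[-0.2,0,0],[0,0,0],0.0],[[-0.2,0,0],[0,0,0],0.0],[[-0.2,0,0],[0,0,0],0.0],[[-0.2,0,0],[0,0,0],0.0],[[-0.2,0,0],[0,0,0],0.0],[[-0.2,0,0],[0,0,0],0.0]])

```text
time_s: 8.85
ee_pos: [0.6022, 0.1076, 0.0223]
eef_rot: [3.139, -0.001, 1.516]
force: [0.1, 6.9, 4.9]
grip_width: 0.0469
grip_force: 3.2
```

send_rows(motion=[[[-0.25,0,0],[0,0,0],0.0],[[-0.25,0,0],[0,0,0],0.0],[[-0.25,0,0],[0,0,0],0.0],[[-0.25,0,0],[0,0,0],0.0],[[-0.25,0,0],[0,0,0],0.0],[[-0.25,0,0],[0,0,0],0.0],[[-0.25,0,0],[0,0,0],0.0],[[-0.25,0,0],[0,0,0],0.0],[[-0.25,0,0],[0,0,0],0.0]])

```text
time_s: 9.75
ee_pos: [0.5984, 0.0401, 0.0223]
eef_rot: [3.139, -0.001, 1.516]
force: [0.1, 6.8, 5.6]
grip_width: 0.047
grip_force: 3.2
```

```bash
python3 look.py .6 -.03
```

```text
stop frame mm ((-53.4761848449707, -103.12104034423828), (104.98067474365234, 100.94541931152344), 89.89583587646484) 1322 x [-103.09567009   -3.62614235] y [-153.90230179  -52.07623356]
[[-104.0, -155.5], [-3.0999999046325684, -155.6999969482422], [-2.9000000953674316, -50.70000076293945], [-103.9000015258789, -50.5]]
tcp_s -0.056062246456624186 -0.017065338472946664 [0.59829567 0.03898648 0.02210563] [ 3.13950412e+00 -7.20470867e-04  1.51563104e+00] [0.39255335 2.40742618 3.29267909] 9.8
```

send_rows(motion=[[[-0.2,0,0],[0,0,0],0.0],[[-0.2,0,0],[0,0,0],0.0],[[-0.2,0,0],[0,0,0],0.0],[[-0.2,0,0],[0,0,0],0.0],[[-0.2,0,0],[0,0,0],0.0],[[-0.2,0,0],[0,0,0],0.0],[[-0.2,0,0],[0,0,0],0.0],[[-0.2,0,0],[0,0,0],0.0],[[-0.2,0,0],[0,0,0],0.0],[[-0.1,0,0],[0,0,0],0.0]])

```text
time_s: 10.8
ee_pos: [0.595, -0.017, 0.0218]
eef_rot: [3.14, -0.001, 1.516]
force: [1.1, 5.8, 4.2]
grip_width: 0.047
grip_force: 3.0
```

send_rows(motion=[[[-0.05,0,0],[0,0,0],0.0],[[-0.05,0,0],[0,0,0],0.0]])

```text
time_s: 11.0
ee_pos: [0.5948, -0.0197, 0.0218]
eef_rot: [3.14, -0.001, 1.516]
force: [0.5, 6.0, 5.4]
grip_width: 0.0471
grip_force: 3.1
```

```bash
python3 look.py .6 -.096
```

```text
stop frame mm ((-53.632999420166016, -170.4329376220703), (101.2296371459961, 88.66394805908203), 0.13316567242145538) 993 x [-103.84496643   -9.20350994] y [-214.0168988  -156.28422241]
[[-104.4000015258789, -126.19999694824219], [-104.0999984741211, -214.89999389648438], [-2.9000000953674316, -214.60000610351562], [-3.0999999046325684, -126.0]]
tcp_s -0.056319452890754226 -0.0760260855122754 [ 0.59485468 -0.01987675  0.02181214] [ 3.14011028e+00 -6.55459914e-04  1.51592275e+00] [0.8311456  4.93035925 3.77638137] 11.05
```

Small steps until the force rises.

send_rows(motion=[[[-0.05,0,0],[0,0,0],0.0],[[-0.03,0,0],[0,0,0],0.0]])

```text
time_s: 11.25
ee_pos: [0.5947, -0.022, 0.0218]
eef_rot: [3.14, -0.001, 1.516]
force: [0.1, 5.8, 5.0]
grip_width: 0.0473
grip_force: 3.0
```

send_rows(motion=[[[-0.03,0,0],[0,0,0],0.0],[[0,0,0],[0,0,0],0.0]])

```text
time_s: 11.45
ee_pos: [0.5947, -0.0225, 0.0218]
eef_rot: [3.14, -0.001, 1.516]
force: [0.5, 8.3, 5.5]
grip_width: 0.0468
grip_force: 4.3
```

send_rows(motion=[[[-0.03,0,0],[0,0,0],0.0],[[0,0,0],[0,0,0],0.0]])

```text
time_s: 11.65
ee_pos: [0.5946, -0.0226, 0.0218]
eef_rot: [3.14, -0.002, 1.516]
force: [0.1, 13.9, 5.1]
grip_width: 0.0466
grip_force: 7.3
```

send_rows(motion=[[[-0.03,0,0],[0,0,0],0.0],[[0,0,0],[0,0,0],0.0]])

```text
time_s: 11.85
ee_pos: [0.5946, -0.0226, 0.0218]
eef_rot: [3.14, -0.003, 1.517]
force: [1.2, 20.2, 6.6]
grip_width: 0.0469
grip_force: 10.3
```

send_rows(motion=[[[0.5,0,0],[0,0,0],0.0],[[0,0,-0.8],[0,0,0],0.0],[[0,0,-0.8],[0,0,0],0.0],[[0,0,-0.8],[0,0,0],0.0],[[0,0,-0.8],[0,0,0],0.5],[[-0.7,-0.7,0],[0,0,0],0.5],[[-0.7,-0.7,0],[0,0,0],0.5],[[-0.7,-0.7,0],[0,0,0],0.5],[[-0.65,-0.7,0],[0,0,0],0.5],[[0,0,0],[0,0,-1],0.5],[[0,0,0],[0,0,-1],0.5],[[0,0,0],[0,0,-1],0.5]])

```text
time_s: 13.05
ee_pos: [0.5063, -0.0882, 0.1172]
eef_rot: [-3.142, 0.001, 1.88]
force: [0.2, 0.9, 0.2]
grip_width: 0.0705
grip_force: 0.0
```

send_rows(motion=[[[0,0,0],[0,0,-1],0.5],[[0,0,0],[0,0,-1],0.5],[[0,0,0],[0,0,-1],0.5],[[0,0,0],[0,0,-1],0.5],[[0,0,0],[0,0,-1],0.5],[[0,0,0],[0,0,-1],0.5],[[0,0,0],[0,0,-1],0.5],[[0,0,0],[0,0,-1],0.5],[[0,0,0],[0,0,-1],0.5],[[0,0,0],[0,0,-1],0.5],[[0,0,0],[0,0,-0.1],0.5],[[0,0,0],[0,0,0],0.5]])

```text
time_s: 14.25
ee_pos: [0.5065, -0.0879, 0.117]
eef_rot: [-3.141, 0.0, 3.085]
force: [-0.6, 0.2, -0.1]
grip_width: 0.0704
grip_force: 0.0
```

```bash
python3 look.py .595 -.096 c3.png
```

```text
stop frame mm ((-44.00252914428711, -151.69052124023438), (85.55323791503906, 128.23171997070312), 1.7728501558303833) 1023 x [-81.48968567  -3.40648401] y [-213.19934906  -88.25396896]
[[-88.69999694824219, -88.9000015258789], [-84.80000305175781, -217.10000610351562], [0.699999988079071, -214.5], [-3.200000047683716, -86.30000305175781]]
tcp_s -0.14090997129216198 -0.14880574433569704 [ 0.50645372 -0.08798492  0.11699717] [-3.14141583e+00 -1.23846388e-05  3.08456515e+00] [ 0.36607485 -0.05635046 -0.02713139] 14.3
```

View pics/c3.png

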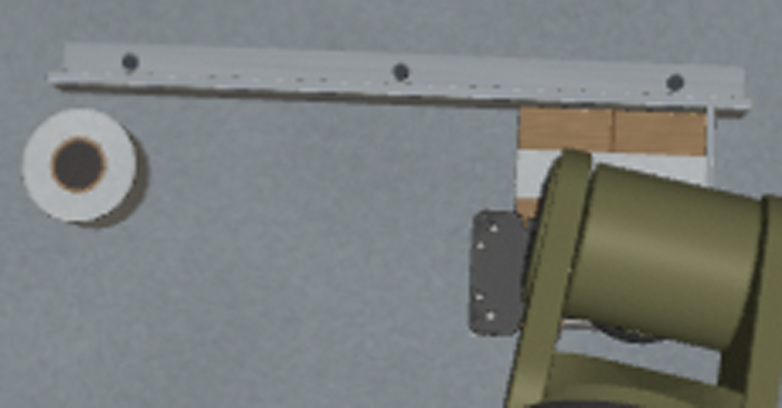

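Carton sits against the divider (col ~706), with a small gap to the stop. Descend and seat it.

send_rows(motion=[[[0,0,0.8],[0,0,0],0.5],[[0,0,0.8],[0,0,0],0.5],[[0,0,0.8],[0,0,0],0.5],[[0,0,0.8],[0,0,0],0.5],[[-0.3,0,0],[0,0,0],0.5],[[-0.3,0,0],[0,0,0],0.5],[[-0.2,0,0],[0,0,0],0.5],[[-0.1,0,0],[0,0,0],0.5],[[-0.1,0,0],[0,0,0],0.5],[[-0.04,0,0],[0,0,0],0.5]])

```text
time_s: 15.3
ee_pos: [0.5374, -0.0897, 0.0214]
eef_rot: [3.142, -0.001, 3.087]
force: [-6.7, 1.0, 4.9]
grip_width: 0.0709
grip_force: 3.1
```

send_rows(motion=[[[-0.04,0,0],[0,0,0],0.5],[[0,0,0],[0,0,0],0.5]])

```text
time_s: 15.5
ee_pos: [0.5386, -0.0898, 0.0213]
eef_rot: [3.142, -0.001, 3.087]
force: [-5.5, 0.7, 3.7]
grip_width: 0.0707
grip_force: 2.3
```

send_rows(motion=[[[-0.04,0,0],[0,0,0],0.5],[[0,0,0],[0,0,0],0.5]])

```text
time_s: 15.7
ee_pos: [0.5399, -0.0898, 0.0213]
eef_rot: [-3.142, -0.0, 3.088]
force: [-4.2, -0.0, 4.6]
grip_width: 0.0703
grip_force: 2.4
```

send_rows(motion=[[[-0.04,0,0],[0,0,0],0.5],[[0,0,0],[0,0,0],0.5]])

```text
time_s: 15.9
ee_pos: [0.5411, -0.0899, 0.0212]
eef_rot: [3.142, -0.0, 3.088]
force: [-4.3, 0.7, 4.1]
grip_width: 0.0702
grip_force: 2.4
```

send_rows(motion=[[[-0.03,0,0],[0,0,0],0.5],[[0,0,0],[0,0,0],0.5]])

```text
time_s: 16.1
ee_pos: [0.5412, -0.0899, 0.0211]
eef_rot: [3.141, -0.002, 3.088]
force: [-11.7, -0.5, 9.1]
grip_width: 0.0707
grip_force: 5.8
```

send_rows(motion=[[[-0.03,0,0],[0,0,0],0.5],[[0,0,0],[0,0,0],0.5]])

```text
time_s: 16.3
ee_pos: [0.5412, -0.0899, 0.0212]
eef_rot: [3.141, -0.004, 3.088]
force: [-18.6, 1.4, 14.7]
grip_width: 0.0705
grip_force: 9.6
```

send_rows(motion=[[[0.3,0,0],[0,0,0],0.5],[[0.6,0,0],[0,0,0],0.5],[[0.9,0,-0.3],[0,0,0],0.5],[[0.9,0,-0.9],[0,0,0],0.5],[[0.5,0,-0.9],[0,0,0],0.5],[[0,0.9,-0.9],[0,0,0],0.5],[[0,0.9,-0.5],[0,0,0],0.5],[[0,0.9,0],[0,0,0],0.5],[[0,0.9,0],[0,0,0],0.5],[[0,0.9,0],[0,0,0],0.5],[[0,0.9,0],[0,0,0],0.5],[[0,0.5,0],[0,0,0],0.5]])

```text
time_s: 17.5
ee_pos: [0.4568, 0.0936, 0.1261]
eef_rot: [3.141, 0.001, 3.089]
force: [0.6, 0.3, 0.2]
grip_width: 0.0709
grip_force: 0.0
```

```bash
python3 look.py .6 -.096 c4.png
```

```text
stop frame mm ((-50.99271774291992, -148.28134155273438), (95.59152221679688, 133.4731903076172), 0.04039539396762848) 2149 x [-98.05716675  -4.27070004] y [-213.63560547  -88.66122711]
[[-98.80000305175781, -81.5999984741211], [-98.69999694824219, -215.10000610351562], [-3.0999999046325684, -215.0], [-3.200000047683716, -81.5]]
tcp_s -0.20028922566717705 0.030779111864339286 [0.45685707 0.09455196 0.12608159] [3.14083842e+00 1.27760270e-03 3.08909973e+00] [-0.61163587  0.07291429  0.96127404] 17.55
```

View pics/c4.png

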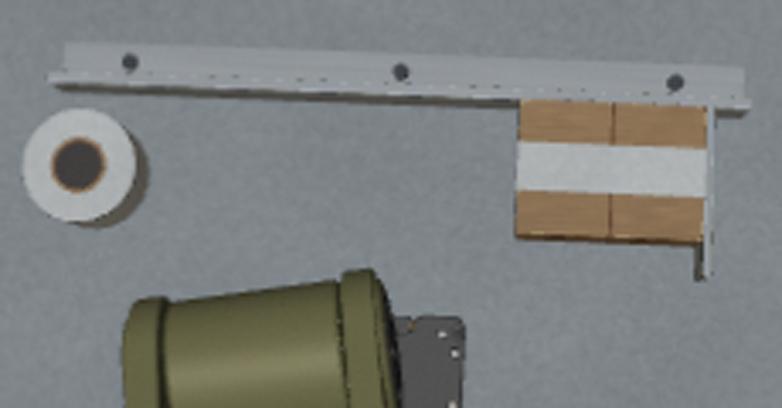

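The carton is flush against the stop and the divider (crop columns 517–706, rows 100–240), the label roll hasn't moved, and the robot is clear. Handing in.

```bash
python3 -c "
from station import *
print(hand_in())"
```

```text
the job is handed in; nothing more can be done
None
```

I pushed the carton into the corner, flush along the back stop with its end against the divider's inner side, and handed the job in at about 17.6 s; the hand-in gave no verdict. In the last picture the label roll had not moved; I did not look at the tape roll or the adapter again, but the pushes stayed clear of both.

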